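# Load sample tubes into the shaker cradle

### The arm

A 6-joint arm with a two-finger parallel gripper is mounted at the origin on the work surface. World frame = base frame: x ahead of the robot, y to its left, z up, the work surface at z = 0. Lengths are in m, angles in rad, forces in N, time in s.
With the tool pointing down it reaches from about 0.325 to 0.875 m from the base axis. Payload 4.4 kg.
Tool frame: the origin (TCP) lies at the very end of the fingers, on their centre line; the grasp point (between the pads) lies 19 mm behind it (grip_depth is the distance from the TCP to the grasp point, in m); x points along the fingers, y is the direction in which the jaws open and shut, and the axes are right-handed (so a half turn about x gives the same grasp; the last joint's range is limited). The gripper opens to 85 mm and grips with 20 to 120 N. Pads are 22 mm wide; open, the fingers measure 114 mm over their backs; the gripper's body (76 mm by 85 mm) begins 54 mm behind the grasp point. The pads swing forward as they close: fully open they stand 13 mm farther back than shut.
Start: joints at [-1.341, 0.207, 1.542, -0, 1.393, -0.15], TCP at [0.214, -0.534, 0.231] pointing down, gripper open.
Joint ranges: [-2.73, 2.73], [-0.86, 2.22], [0.23, 2.46], [-1.11, 4.25], [0.08, 2.63], [-2.82, 2.82]. Speed limits (rad/s): [2.79, 2.79, 3.14, 3.14, 3.14, 3.14].

### API

Orientations are given as a unit quaternion [x, y, z, w].
In Python, from station import move_to, move_straight, move_j, command_gripper, wait, inverse_kinematics, get_obs, snapshot, calibration, Unreachable, finish_job, grip_depth gives the robot as it stands. Calls block until the motion is done:
- move_to(position, orientation): joint-space move of the TCP to a pose.
- move_straight(position, feed=0.15, attitude=None): straight line of the TCP; attitude=None keeps the orientation; feed is the mean speed in m/s.
- move_j(angles): joint-space move.
- command_gripper(opening, force=None): finger opening in m; force is the grip in N (None keeps the last); returns when the fingers have stopped.
- wait(seconds).
- inverse_kinematics(position, orientation): joint angles nearest the present ones, or None.
- get_obs(): the state.
- snapshot(name): name is "scene" or "top" or "wrist"; returns the picture (420x560x3 uint8, red, green, blue); there is no depth.
- calibration(name): a dict with "fx", "fy", "cx", "cy" (pixels), "cam_to_world" (4x4, takes a point from camera to world coordinates). Camera axes: x right, y down, z forward; pixel columns grow to the right and rows downward; lengths in m; the calibration is good to about 2 mm. A picture is of the moment at which its call begins: read the wrist's pose just before it. calibration takes no time and is no camera call; for the wrist camera it gives the pose at the moment of the call.
A pose or a line that the arm cannot do raises Unreachable and nothing moves.
- finish_job(): hands the job in, once; it reports no verdict.
The state is a dict: "t": time; "joints": joint angles; "qd": joint speeds; "joint_torque": joint torques, N m; "position": TCP position; "orientation": TCP orientation; "wrist_force": force on the tool from outside, world axes, zero at the start; "moment": the same for the moment, N m; "width": finger opening in m.
Only numpy, scipy, OpenCV 4.12 (cv2) and the standard library are available. Lean on these libraries where they do the work, as an engineer would, in place of code of your own. Each camera call takes 0.05 s, during which the arm holds its last target.

### The job

Load the shaker with every sample tube on the carousel: first raise the red clamp bar all the way, then turn the carousel (by the grip on its hub) to bring each tube to the open window, lift it out and lay it across the rails of a free lane, so that it rolls down under the bar into the vee and settles there. Only when all the tubes lie settled in their vees, press the clamp bar fully down onto them, then let go. Leave the glassware on the bench where it stands.

Things in the scene. Friction and masses are not known exactly. Their poses are not given: they have to be found in the camera images.
- housing: Grey carousel housing, 340 mm square, fixed; origin under its centre on the bench, z up, -x is its front (roughly to the robot). Posts carry a clear cover (top 90 mm above the bench) over all but an open window at the front, edged orange: x -165 to -35 mm, y -80 to +80 mm of this frame. Tubes come out only through the window
- window (a point): Where the centre of a tube is when its compartment is turned fully forward, in the middle of the window: housing frame (-105, 0, 58) mm. The tube then lies along the housing's y. A few degrees off still lets it out
- disc: White carousel disc, 316 mm across, rim top 62 mm and core (90 mm across) top 76 mm above the bench; turns endlessly both ways about the housing's centre, stays where left (0.06 N m). Origin on the axis 24 mm above the bench, z up, turns with it. Five compartments, centres 105 mm from the axis, at 36, 108, 180, 252, 324 degrees from its x; tubes lie tangentially, axis 58 mm above the bench
- disc_slot (a point): Centre of a tube lying in the compartment at 180 degrees (disc's -x side). Each compartment has two blue saddles under the tube's ends, shallow vees (20 degrees) that centre it, and low end walls, tops 66 mm above the bench, 88 mm apart; between the saddles is a 48 mm gap along the tube, open down to 30 mm above the bench, where the fingers fit either side of the tube
- hub_grip (a point): Point on the carousel's axis in the black grip bar on its hub above the cover, at the height to grip (120 mm above the bench). The bar is 50 mm long along the disc's x, 14 mm thick (disc's y), from 99 to 137 mm above the bench; grip it across its thickness and turn
- tube1: Sealed steel sample tube with red bands at both ends: a cylinder 26 mm in diameter and 80 mm long, 0.12 kg, possibly absent. Origin at its centre, own y along its axis (it may have rolled to any angle about y). It starts lying in a compartment of the carousel
- tube2: Sealed steel sample tube with yellow bands at both ends: a cylinder 26 mm in diameter and 80 mm long, 0.12 kg, possibly absent. Origin at its centre, own y along its axis (it may have rolled to any angle about y). It starts lying in a compartment of the carousel
- tube3: Sealed steel sample tube with green bands at both ends: a cylinder 26 mm in diameter and 80 mm long, 0.12 kg, possibly absent. Origin at its centre, own y along its axis (it may have rolled to any angle about y). It starts lying in a compartment of the carousel
- tube4: Sealed steel sample tube with orange bands at both ends: a cylinder 26 mm in diameter and 80 mm long, 0.12 kg, possibly absent. Origin at its centre, own y along its axis (it may have rolled to any angle about y). It starts lying in a compartment of the carousel
- tube5: Sealed steel sample tube with blue bands at both ends: a cylinder 26 mm in diameter and 80 mm long, 0.12 kg, possibly absent. Origin at its centre, own y along its axis (it may have rolled to any angle about y). It starts lying in a compartment of the carousel
- shaker: White laboratory shaker, fixed, 300 mm deep (x), 360 mm wide (y); origin under its centre on the bench, z up, -x is its front (roughly to the robot). Three lanes A, B, C at y = +100, 0, -100 mm, divided by cheeks 5 mm thick, tops 103 mm above the bench, 95 mm clear between. A tube laid across a lane's rails and let go rolls down into its vee and settles in about 2 s
- startA (a point): Lane A: centre of a tube lying across the rails near the front, where to set it down (shaker x -50 mm, 99 mm above the bench), axis along the shaker's y. A lane is two rails, each 12 mm wide, 30 mm either side of its middle, falling 7 degrees from x = -95 mm (11 mm high stop) to x = +46 mm; between them a 48 mm gap for the fingers, open down to 45 mm above the bench
- startB (a point): Lane B: centre of a tube lying across the rails near the front, where to set it down (shaker x -50 mm, 99 mm above the bench), axis along the shaker's y. 
- startC (a point): Lane C: centre of a tube lying across the rails near the front, where to set it down (shaker x -50 mm, 99 mm above the bench), axis along the shaker's y. 
- veeA (a point): Lane A: centre of a tube seated in the 90-degree vee at the low end of the rails (shaker x = +60 mm, 78 mm above the bench; the bottom of the vee is 60 mm above the bench)
- veeB (a point): Lane B: centre of a tube seated in the vee (shaker x = +60 mm, 78 mm above the bench)
- veeC (a point): Lane C: centre of a tube seated in the vee (shaker x = +60 mm, 78 mm above the bench)
- clamp_bar (a joint): Red clamp bar (24 x 350 x 14 mm) across the three vees, sliding vertically on posts at shaker x = +60 mm: 0 fully raised (underside 116 mm above the bench, tubes roll in under it), growing downward to 0.025 m; touches seated tubes at about 0.0245. Stays where left (friction 6 N, weight 2 N). It starts lowered and then bars the tubes' way
- bar_knob (a point): Centre of the flat top of the upright black knob in the middle of the clamp bar; knob 28 mm in diameter, 38 mm tall above the bar. It moves with the bar: grip it from above to raise, press it to lower
- reagent: Bystander: amber glass jar with yellow cap, 66 mm in diameter, 130 mm tall; origin under its centre
- beaker: Bystander: glass beaker, 72 mm in diameter, 90 mm tall; origin under its centre
- flask: Bystander: green glass conical flask, 72 mm in diameter, 105 mm tall; origin under its centre

How it is judged:
On the way, in this order (a step that is already met when the one before it is completed fails the run):
1. the clamp bar is fully raised (joint within 5 mm of its top) (value of joint clamp_bar below 0.005 m), for 0.2 s.
2. every tube present lies at rest in a vee, one to a lane, with the clamp bar still up ((distance between tube1 and veeA below 0.013 m or distance between tube1 and veeB below 0.013 m or distance between tube1 and veeC below 0.013 m) and angle between the y axis of each of tube1, tube2, tube3, tube4, tube5 and the y axis of shaker, either way round below 0.08 rad and linear speed of each of tube1, tube2, tube3, tube4, tube5 below 0.03 m/s and (distance between tube2 and veeA below 0.013 m or distance between tube2 and veeB below 0.013 m or distance between tube2 and veeC below 0.013 m) and (distance between tube3 and veeA below 0.013 m or distance between tube3 and veeB below 0.013 m or distance between tube3 and veeC below 0.013 m) and (distance between tube4 and veeA below 0.013 m or distance between tube4 and veeB below 0.013 m or distance between tube4 and veeC below 0.013 m) and (distance between tube5 and veeA below 0.013 m or distance between tube5 and veeB below 0.013 m or distance between tube5 and veeC below 0.013 m) and value of joint clamp_bar below 0.01 m), for 0.4 s.
At the end, for the whole second after the job is handed in: Every tube present lies at rest in a vee of the shaker (centre within 13 mm of the vee's seat point, axis within 0.08 rad of the vee's line, slower than 0.03 m/s), and the clamp bar is down on them (joint above 22.5 mm of its 25 mm) ((distance between tube1 and veeA below 0.013 m or distance between tube1 and veeB below 0.013 m or distance between tube1 and veeC below 0.013 m) and angle between the y axis of each of tube1, tube2, tube3, tube4, tube5 and the y axis of shaker, either way round below 0.08 rad and linear speed of each of tube1, tube2, tube3, tube4, tube5 below 0.03 m/s and (distance between tube2 and veeA below 0.013 m or distance between tube2 and veeB below 0.013 m or distance between tube2 and veeC below 0.013 m) and (distance between tube3 and veeA below 0.013 m or distance between tube3 and veeB below 0.013 m or distance between tube3 and veeC below 0.013 m) and (distance between tube4 and veeA below 0.013 m or distance between tube4 and veeB below 0.013 m or distance between tube4 and veeC below 0.013 m) and (distance between tube5 and veeA below 0.013 m or distance between tube5 and veeB below 0.013 m or distance between tube5 and veeC below 0.013 m) and value of joint clamp_bar above 0.0225 m); the robot touches nothing.
It fails at once if the reagent is shifted more than 30 mm or tipped (distance of reagent from where it was at the start of the episode above 0.03 m or angle between reagent's own z axis and vertical above 0.4 rad).
It fails at once if the beaker is shifted more than 30 mm or tipped (distance of beaker from where it was at the start of the episode above 0.03 m or angle between beaker's own z axis and vertical above 0.4 rad).
It fails at once if the flask is shifted more than 30 mm or tipped (distance of flask from where it was at the start of the episode above 0.03 m or angle between flask's own z axis and vertical above 0.4 rad).
Of tube1, tube2, tube3, tube4, tube5 only 2 to 3 are there at a start; the rules pass over those that are not, and their reading is None.
At some moment in a run one of tube1, tube2, tube3, tube4, tube5 may be knocked a few centimetres aside while the robot is not near it.
It also fails if it takes over 210 s, if anything falls off the work surface, if the arm or the gripper's body presses on something with over 40 N, if the wrist force passes 120 N, or if a joint passes its speed limit or range.

## Working session

There is one attempt and no reset: what is moved stays moved. The work goes in short steps, each a Python script; the robot and the scene stay as the last script left them, time stands still between calls to the robot, and variables do not carry over. Pictures are saved under pics/ and viewed, and the job is handed in when it is done.

```bash
ls; mkdir -p pics; python3 - <<'E'
from station import *
import cv2
print(get_obs())
for n in("scene","top","wrist"):
    c=calibration(n); print(n,c)
    cv2.imwrite(f"pics/0{n}.png",snapshot(n)[:,:,::-1])
E
```

```text
pics
{'t': 0.0, 'joints': array([-1.34046184e+00,  2.07428445e-01,  1.54299691e+00,  1.85077117e-05,
        1.39347938e+00, -1.50476004e-01]), 'qd': array([ 9.14375442e-04,  1.48718088e-03,  9.61389623e-05,  1.36533656e-03,
        3.68008334e-03, -2.82453540e-04]), 'joint_torque': array([ 1.42034864e-03, -3.83027744e+01, -2.91593975e+01, -1.03755076e-04,
        1.04162112e-02,  7.96757433e-06]), 'position': array([ 0.21354206, -0.53304852,  0.23010059]), 'orientation': array([-0.69430124, -0.13464061,  0.69435363, -0.13300651]), 'wrist_force': array([ 0.08235067, -0.78458597, -0.29997881]), 'moment': array([ 0.03641304,  0.03264484, -0.03758594]), 'width': 0.0852507285779576}
scene {'fx': 380.20435662798974, 'fy': 380.20435662798974, 'cx': 280.33209206786813, 'cy': 208.15552773531073, 'cam_to_world': array([[ 0.61938501,  0.60813442, -0.49652264,  1.14919258],
       [ 0.78507816, -0.48284078,  0.38796529, -0.41377619],
       [-0.00380633, -0.63010897, -0.77649739,  0.91872372],
       [ 0.        ,  0.        ,  0.        ,  1.        ]])}
top {'fx': 438.4856873223696, 'fy': 438.4856873223696, 'cx': 269.67016279560335, 'cy': 212.802762541732, 'cam_to_world': array([[-0.00466926, -0.99486015,  0.10115075,  0.49242935],
       [-0.99995395,  0.00549329,  0.00786953, -0.00791934],
       [-0.00838473, -0.10110934, -0.99483999,  1.35757525],
       [ 0.        ,  0.        ,  0.        ,  1.        ]])}
wrist {'fx': 316.20544135204506, 'fy': 316.20544135204506, 'cx': 279.90313206678167, 'cy': 210.1039983575398, 'cam_to_world': array([[ 0.37240149, -0.88461035, -0.28068071,  0.28502005],
       [-0.92807063, -0.35542577, -0.11116396, -0.50476133],
       [-0.00142437,  0.30188915, -0.95334197,  0.37360168],
       [ 0.        ,  0.        ,  0.        ,  1.        ]])}
```

View pics/0top.png

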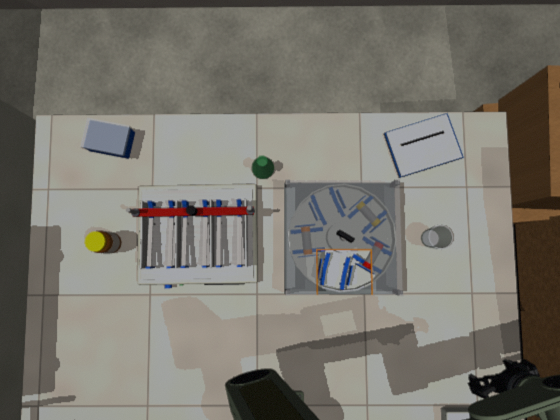

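View pics/0scene.png

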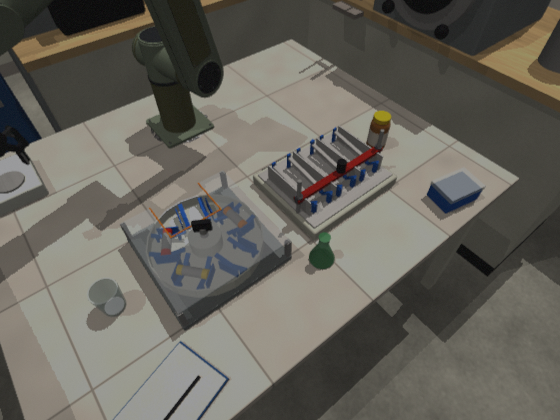

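View pics/0wrist.png

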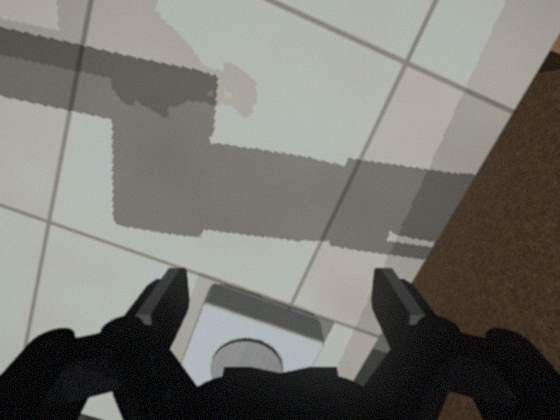

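```bash
python3 - <<'E'
import cv2
a=cv2.imread("pics/0top.png")
cv2.imwrite("pics/0topz1.png",cv2.resize(a[165:310,270:420],None,fx=4,fy=4,interpolation=cv2.INTER_CUBIC))
cv2.imwrite("pics/0topz2.png",cv2.resize(a[170:300,115:285],None,fx=4.5,fy=4.5,interpolation=cv2.INTER_CUBIC))
b=cv2.imread("pics/0scene.png")
cv2.imwrite("pics/0scz.png",cv2.resize(b[165:325,115:300],None,fx=3.7,fy=3.7,interpolation=cv2.INTER_CUBIC))
E
```

```text
(no output)
```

View pics/0topz1.png

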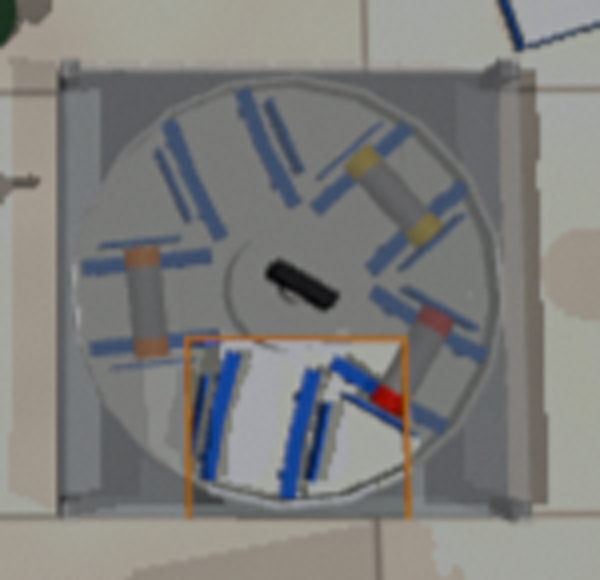

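View pics/0topz2.png

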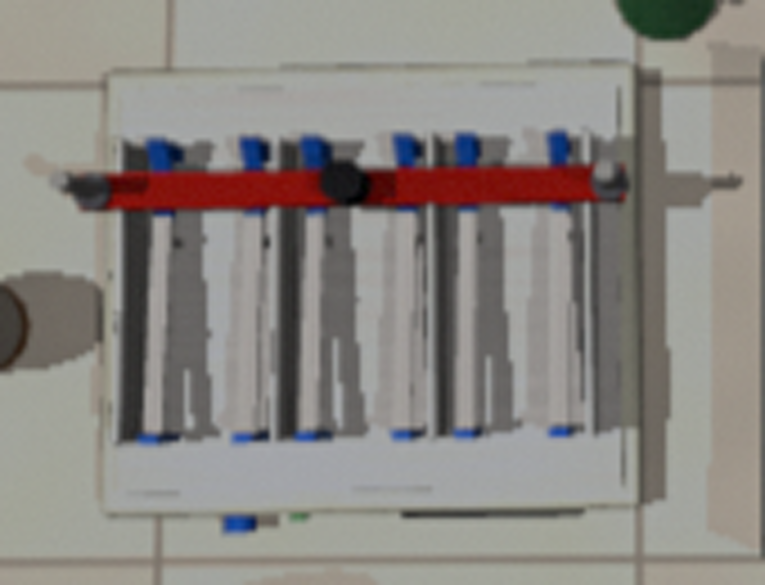

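View pics/0scz.png

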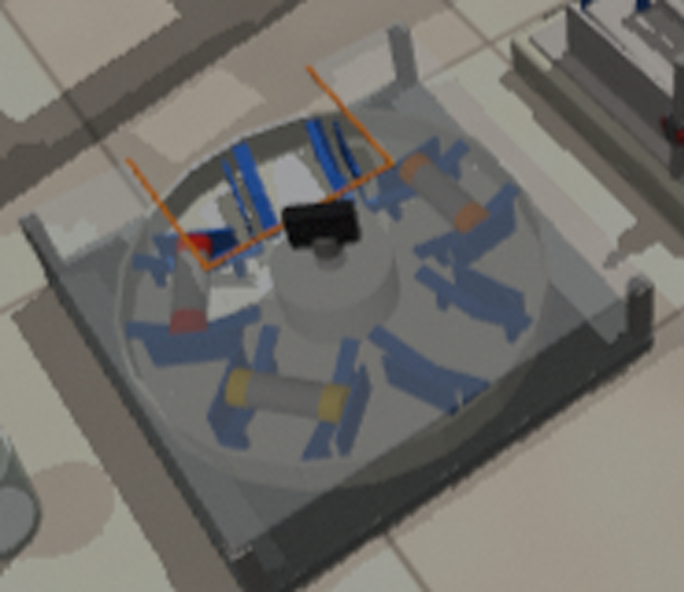

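```bash
cat > h.py <<'E'
from station import *
import numpy as np, cv2
from scipy.spatial.transform import Rotation as Ro
def R(a): 
    c,s=np.cos(a),np.sin(a)
    return np.array([[0,c,s],[0,s,-c],[-1,0,0]])
def q(a): return Ro.from_matrix(R(a)).as_quat()
def yaw():
    y=Ro.from_quat(get_obs()["orientation"]).as_matrix()[:,1]; return np.arctan2(y[1],y[0])
def ray(c,u,v,z):
    M=c["cam_to_world"]; d=M[:3,:3]@np.array([(u-c["cx"])/c["fx"],(v-c["cy"])/c["fy"],1]); o=M[:3,3]
    return o+d*(z-o[2])/d[2]
def proj(c,p):
    M=c["cam_to_world"]; x=M[:3,:3].T@(np.asarray(p)-M[:3,3]); return np.array([c["cx"]+c["fx"]*x[0]/x[2],c["cy"]+c["fy"]*x[1]/x[2]])
def shot(n,f,scale=1.0):
    c=calibration(n); im=snapshot(n)[:,:,::-1].copy(); cv2.imwrite("pics/"+f,im if scale==1 else cv2.resize(im,None,fx=scale,fy=scale,interpolation=cv2.INTER_CUBIC)); return c,im
def st():
    o=get_obs(); print("t%.2f"%o["t"],"p",o["position"].round(4),"yaw%.3f"%yaw(),"F",o["wrist_force"].round(1),"w%.4f"%o["width"],"j",o["joints"].round(2))
E
python3 - <<'E'
from h import *
c=calibration("wrist");o=get_obs();T=Ro.from_quat(o["orientation"]).as_matrix()
print("cam in tool",T.T@(c["cam_to_world"][:3,3]-o["position"]),"\n",T.T@c["cam_to_world"][:3,:3],yaw())
t=calibration("top")
P=lambda x,y,z:ray(t,270+x/4,165+y/4,z).round(4)
print("win",P(188,338,.09),P(406,338,.09),P(188,515,.09),P(406,515,.09))
print("hub",P(268,272,.137),P(336,300,.137),P(303,285,.137))
for n,a,b in(("or",(142,255),(151,347)),("ye",(362,162),(424,230)),("re",(433,321),(388,400))):
    A,B=P(*a,.064),P(*b,.064);print(n,A,B,(A+B)/2)
S=lambda x,y,z:ray(t,115+x/4.5,170+y/4.5,z).round(4)
print("bar",S(110,190,.106),S(600,185,.106),"knob",S(345,182,.144))
print("base",[S(*p,.03) for p in((105,72),(635,62),(637,502),(105,513))])
h=ray(t,263,167,.1);print("flask",h, "reag",ray(t,97,241,.13),"beak",ray(t,437,238,.09))
for a in(0,np.pi/2,np.pi,-np.pi/2):
  for p in([.45,.2,.3],[.55,.24,.3],[.5,-.2,.3]): print(a,p,inverse_kinematics(p,q(a)))
E
```

```text
cam in tool [-1.43349315e-01 -5.88331187e-05 -7.69659669e-02] 
 [[-6.66156320e-04 -3.02198081e-01  9.53244919e-01]
 [ 9.99999435e-01  5.88319740e-04  8.85339144e-04]
 [-8.28360593e-04  9.53244970e-01  3.02197518e-01]] -1.1900289883356288
win [ 0.5144 -0.1336  0.09  ] [ 0.5136 -0.2902  0.09  ] [ 0.3887 -0.1317  0.09  ] [ 0.3881 -0.2867  0.09  ]
hub [ 0.559  -0.1853  0.137 ] [ 0.5394 -0.232   0.137 ] [ 0.5499 -0.2094  0.137 ]
or [ 0.576  -0.1033  0.064 ] [ 0.5084 -0.109   0.064 ] [ 0.5422  -0.10615  0.064  ]
ye [ 0.6442 -0.2671  0.064 ] [ 0.5934 -0.3115  0.064 ] [ 0.6188 -0.2893  0.064 ]
re [ 0.5264 -0.3162  0.064 ] [ 0.4689 -0.2816  0.064 ] [ 0.49765 -0.2989   0.064  ]
bar [0.6234 0.3766 0.106 ] [0.6249 0.0632 0.106 ] knob [0.6236 0.2191 0.144 ]
base [array([0.7123, 0.4054, 0.03  ]), array([0.7171, 0.0437, 0.03  ]), array([0.4206, 0.0428, 0.03  ]), array([0.4148, 0.3978, 0.03  ])]
flask [0.75456493 0.02084051 0.1       ] reag [0.54041604 0.48652526 0.13      ] beak [ 0.54571595 -0.47942391  0.09      ]
0 [0.45, 0.2, 0.3] [ 2.42272166e-01 -1.93074313e-02  1.64549541e+00 -4.44089210e-16
[... 601 characters left out ...]
067700e-02  1.54050330e+00 -4.44089210e-16
  1.51838258e+00 -2.11206364e+00]
3.141592653589793 [0.45, 0.2, 0.3] None
3.141592653589793 [0.55, 0.24, 0.3] None
3.141592653589793 [0.5, -0.2, 0.3] [-5.41267317e-01  8.27067700e-02  1.54050330e+00 -4.44089210e-16
  1.51838258e+00  2.60032534e+00]
-1.5707963267948966 [0.45, 0.2, 0.3] [ 2.42272166e-01 -1.93074313e-02  1.64549541e+00 -4.44089210e-16
  1.51540468e+00  1.81306849e+00]
-1.5707963267948966 [0.55, 0.24, 0.3] [ 2.67310872e-01  2.16540128e-01  1.38834788e+00 -4.44089210e-16
  1.53670464e+00  1.83810720e+00]
-1.5707963267948966 [0.5, -0.2, 0.3] [-5.41267317e-01  8.27067700e-02  1.54050330e+00 -4.44089210e-16
  1.51838258e+00  1.02952901e+00]
```

```bash
python3 - <<'E'
from h import *
import pickle
o=get_obs()
move_to([.53,-.14,.36],q(0)); st()
c,_=shot("wrist","1h.png",1.4); pickle.dump(c,open("c1h","wb"))
move_to([.56,.27,.36],q(0)); st()
c,_=shot("wrist","1s.png",1.4); pickle.dump(c,open("c1s","wb"))
E
```

```text
t2.04 p [ 0.5296 -0.1409  0.3595] yaw-0.002 F [-0.2  0.8  0.4] w0.0857 j [-0.42  0.08  1.42 -0.    1.64 -0.42]
t3.61 p [0.5605 0.2688 0.36  ] yaw-0.002 F [ 0.1 -0.5  0.6] w0.0850 j [ 0.31  0.24  1.24 -0.    1.66  0.31]
```

View pics/1h.png

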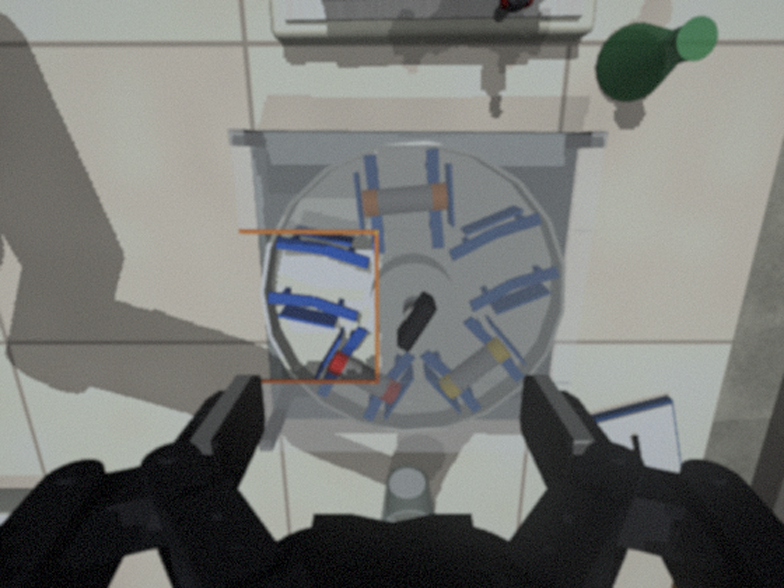

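View pics/1s.png

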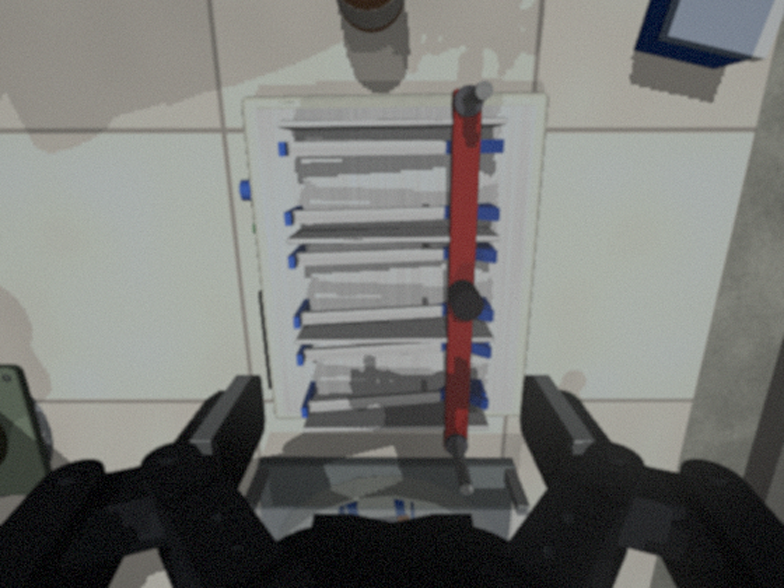

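```bash
python3 - <<'E'
from h import *
import pickle
s=1.4
c=pickle.load(open("c1h","rb"));P=lambda x,y,z:ray(c,x/s,y/s,z).round(4)
print("win",P(378,231,.09),P(378,380,.09),P(239,231,.09),P(262,380,.09))
print("hub ends",P(429,296,.137),P(405,345,.137))
im=cv2.imread("pics/1h.png"); g=im.max(2); m=np.zeros_like(g);m[285:355,390:445]=(g[285:355,390:445]<45)*255
cn=max(cv2.findContours(m,0,2)[0],key=cv2.contourArea);r=cv2.minAreaRect(cn);bx=cv2.boxPoints(r);print(r);print("hub box @.137",[P(*b,.137) for b in bx],"ctr",P(*r[0],.137))
c=pickle.load(open("c1s","rb"))
im=cv2.imread("pics/1s.png");b,g,r=[im[:,:,i].astype(int) for i in range(3)]
m=(r>110)&(g<70)&(b<70)
L=[];Rr=[]
for y in range(135,430,5):
    xs=np.where(m[y,430:500])[0]
    if len(xs)>8 and not 270<y<330: L.append((xs[0]+430,y));Rr.append((xs[-1]+431,y))
for n,E in(("L",L),("R",Rr)):
    for z in(.106,.102):
        W=np.array([P(x,y,z) for x,y in E]); f=np.polyfit(W[:,1],W[:,0],1); print(n,z,"slope",f[0],"x at y=.22",np.polyval(f,.22), "resid",np.std(W[:,0]-np.polyval(f,W[:,1])))
ys,xs=np.where(m); print("bar y rng",ys.min(),ys.max())
print("knob",P(465,300,.144))
for p,q_ in(((280,123),(505,121)),((290,240),(495,238)),((298,342),(492,341))): print("cheek",P(*p,.103),P(*q_,.103))
E
python3 - <<'E'
import cv2
a=cv2.imread("pics/1s.png")
cv2.imwrite("pics/1sz.png",cv2.resize(a[80:450,230:560],None,fx=1.6,fy=1.6))
E
```

```text
win [ 0.5163 -0.1328  0.09  ] [ 0.5147 -0.2888  0.09  ] [ 0.3861 -0.1327  0.09  ] [ 0.3937 -0.2887  0.09  ]
hub ends [ 0.5615 -0.1816  0.137 ] [ 0.541  -0.2279  0.137 ]
((419.9835205078125, 304.5859069824219), (17.17152214050293, 25.417736053466797), 67.16634368896484)
hub box @.137 [array([ 0.5406, -0.1867,  0.137 ]), array([ 0.5608, -0.1777,  0.137 ]), array([ 0.567 , -0.1922,  0.137 ]), array([ 0.5466, -0.2015,  0.137 ])] ctr [ 0.5538 -0.1895  0.137 ]
L 0.106 slope -0.026376258999659074 x at y=.22 0.6162038232871154 resid 0.0013569437437061685
L 0.102 slope -0.026402496157706106 x at y=.22 0.616743386871845 resid 0.0013573988565133523
R 0.106 slope -0.023812874711465645 x at y=.22 0.6362549445289177 resid 0.003021038145197345
R 0.102 slope -0.0236052265229114 x at y=.22 0.6369780605109738 resid 0.00304848930392311
bar y rng 90 434
knob [0.6229 0.2264 0.144 ]
cheek [0.4659 0.3705 0.103 ] [0.6559 0.3719 0.103 ]
cheek [0.4673 0.2706 0.103 ] [0.6545 0.2723 0.103 ]
cheek [0.468  0.1694 0.103 ] [0.6586 0.1702 0.103 ]
```

View pics/1sz.png

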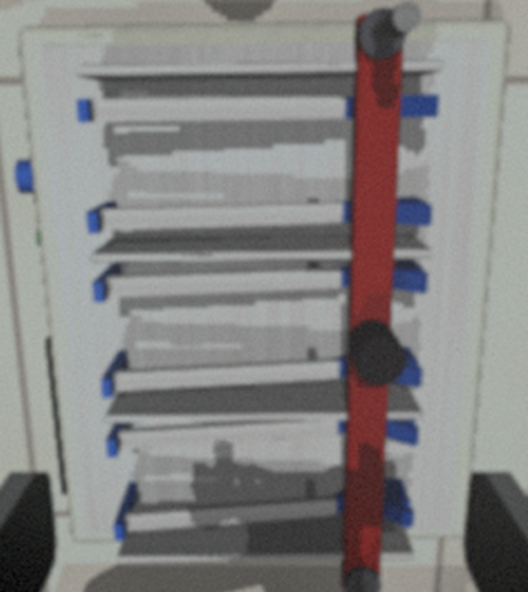

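```bash
python3 - <<'E'
from h import *
x,y=.6235,.222
move_to([x,y,.24],q(0))
move_straight([x,y,.155],.15); st()
move_straight([x,y,.114],.06); st()
command_gripper(0.0,60); st()
c,_=shot("wrist","2.png",1.4);shot("scene","2s.png",1.4)
E
```

```text
t5.01 p [0.6245 0.2227 0.157 ] yaw0.001 F [-0.5 -0.  -0.2] w0.0852 j [0.21 0.45 1.38 0.   1.31 0.21]
t5.84 p [0.6238 0.222  0.1142] yaw0.000 F [-0.4  0.9  0.1] w0.0856 j [ 0.21  0.49  1.41 -0.    1.24  0.21]
t6.41 p [0.625  0.2221 0.1147] yaw-0.000 F [ 4.  -0.2 -0.3] w0.0262 j [ 0.21  0.49  1.41 -0.    1.23  0.21]
```

View pics/2.png

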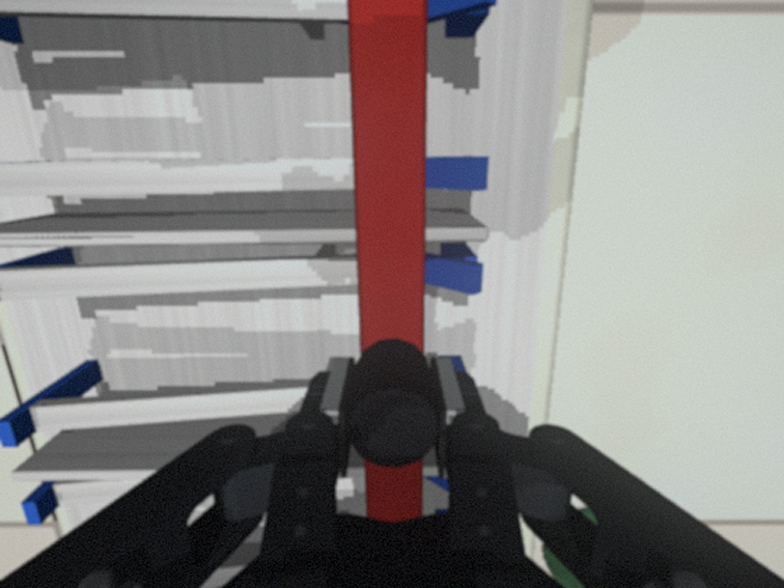

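View pics/2s.png

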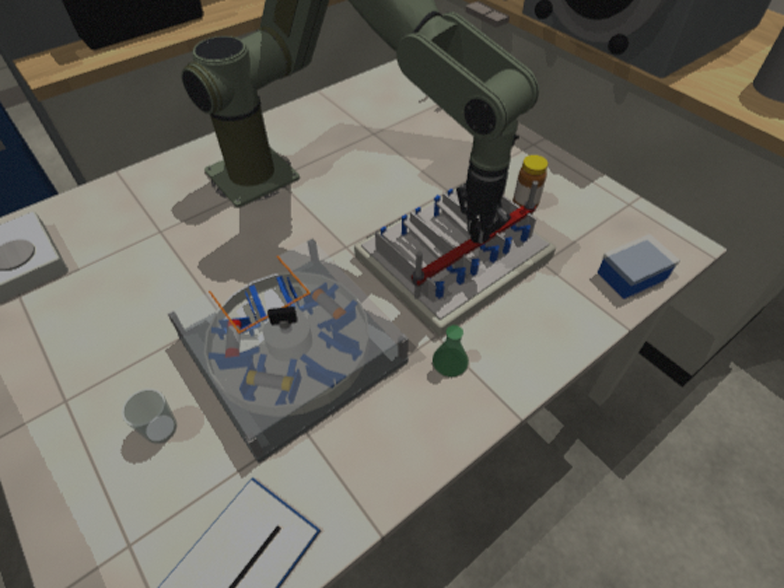

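The knob (392, 430) sits between the pads at 26 mm opening, so it is gripped. Now I'll raise it.

```bash
python3 - <<'E'
from h import *
p=get_obs()["position"]; z0=.114
for i in range(1,10):
    move_straight([.6245,.222,z0+.0035*i],.03)
    o=get_obs(); print(i,o["position"].round(4),o["wrist_force"].round(1),round(o["width"],4))
    if o["wrist_force"][2]<-28: break
wait(.3); st()
c,im=shot("wrist","3.png",1.4);shot("scene","3s.png",1.4)
b,g,r=[im[:,:,i].astype(int) for i in range(3)]
m=(r>110)&(g<70)&(b<70)
for n in(0,1):
    W=[]
    for v in range(5,230,8):
        xs=np.where(m[v,220:340])[0]
        if len(xs)>8: W.append(ray(c,220+(xs[0] if n==0 else xs[-1]+1),v,.130))
    W=np.array(W); f=np.polyfit(W[:,1],W[:,0],1); print("edge",n,f[0],np.polyval(f,.222),np.std(W[:,0]-np.polyval(f,W[:,1])))
E
```

```text
1 [0.6249 0.222  0.1168] [ 4.2  0.5 -3.4] 0.0266
2 [0.6249 0.222  0.1199] [ 4.9  1.6 -5.2] 0.0265
3 [0.6249 0.222  0.1233] [ 6.7  0.5 -6.4] 0.0263
4 [0.6249 0.2221 0.1267] [ 6.   0.8 -4.9] 0.0264
5 [0.6249 0.222  0.1302] [ 6.6  1.5 -6.1] 0.0263
6 [0.6249 0.222  0.1337] [ 5.7  0.9 -5.9] 0.0266
7 [0.6249 0.222  0.1369] [ 6.8  1.5 -6.7] 0.0261
8 [0.6248 0.222  0.137 ] [ 11.9   2.9 -19.6] 0.0265
9 [0.6248 0.222  0.1371] [ 17.6   5.  -31.1] 0.0263
t9.22 p [0.6248 0.222  0.1371] yaw-0.001 F [ 18.8   4.8 -31.1] w0.0261 j [0.21 0.47 1.39 0.   1.28 0.21]
edge 0 -0.011476165293160312 0.6136061170323089 0.00017541034581052106
edge 1 -0.016876117892852763 0.636444669109647 0.0001319281468478197
```

View pics/3.png

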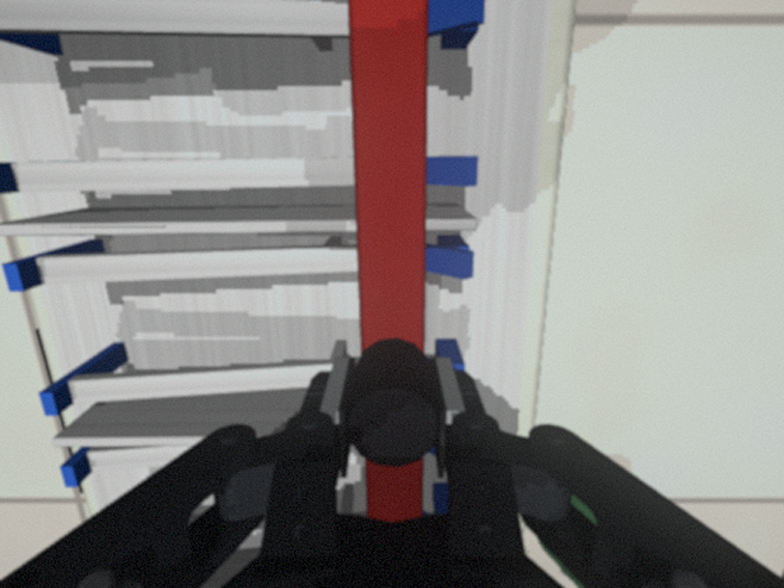

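View pics/3s.png

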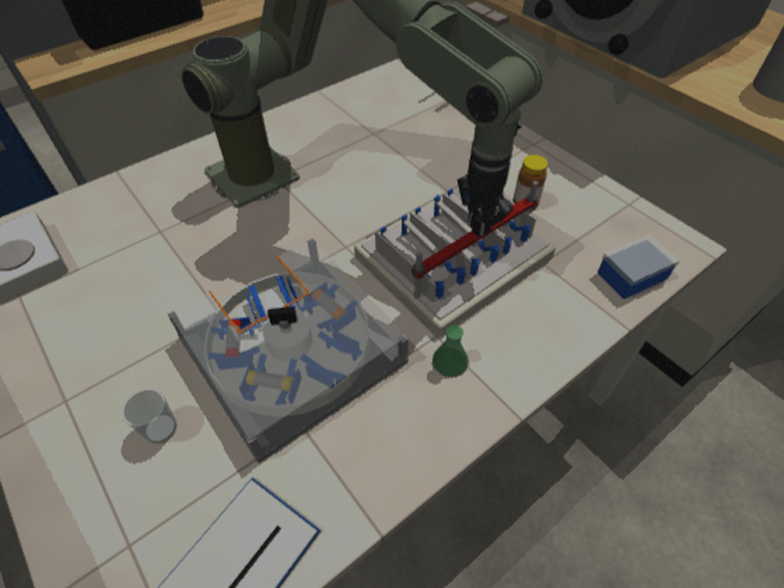

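The bar hit its upper stop after about 23 mm of travel. Next: release, grip the hub and turn the red tube to the window.

```bash
python3 - <<'E'
from h import *
move_straight([.6248,.222,.1385],.03)
command_gripper(.085); 
move_straight([.6248,.222,.25],.2); st()
c,_=shot("wrist","4k.png",1.4)
hx,hy=.550,-.2100
a=np.deg2rad(-31)
move_to([hx,hy,.25],q(a))
c,_=shot("wrist","4.png",1.4)
st()
im=cv2.imread("pics/3.png")
E
python3 - <<'E'
from h import *
E
```

```text
t11.01 p [0.6241 0.2218 0.2488] yaw0.000 F [-0.1 -0.8  0.3] w0.0850 j [ 0.21  0.38  1.28 -0.    1.48  0.21]
t12.72 p [ 0.5505 -0.2089  0.25  ] yaw-0.539 F [ 0.9 -0.6  0.3] w0.0848 j [-0.51  0.22  1.48  0.    1.44  0.03]
```

View pics/4k.png

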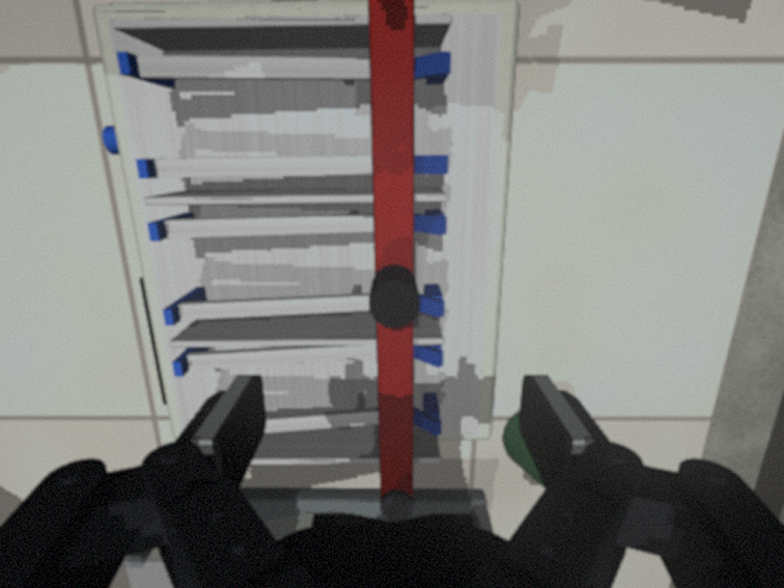

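View pics/4.png

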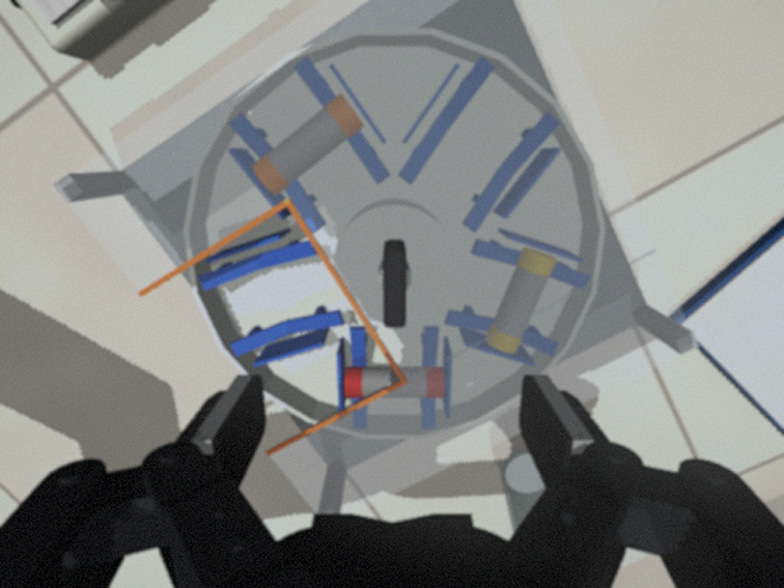

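```bash
python3 - <<'E'
from h import *
c=calibration("wrist"); s=1.4; P=lambda x,y,z:ray(c,x/s,y/s,z).round(4)
print("win",P(288,202,.09),P(404,380,.09),P(141,293,.09),P(268,453,.09))
print("bar far end",P(395,327,.137),"near top?",P(395,243,.137),P(395,252,.137))
A,B=P(352,382,.064),P(435,382,.064); print("red",A,B,(A+B)/2)
A,B=P(537,262,.064),P(505,340,.064); print("yel",A,B,(A+B)/2)
A,B=P(268,177,.064),P(347,112,.064); print("or",A,B,(A+B)/2)
E
```

```text
win [ 0.514  -0.1334  0.09  ] [ 0.5133 -0.2893  0.09  ] [ 0.3865 -0.1322  0.09  ] [ 0.3851 -0.2898  0.09  ]
bar far end [ 0.539  -0.2319  0.137 ] near top? [ 0.566  -0.1864  0.137 ] [ 0.5632 -0.191   0.137 ]
red [ 0.4686 -0.2812  0.064 ] [ 0.5279 -0.3167  0.064 ] [ 0.49825 -0.29895  0.064  ]
yel [ 0.6447 -0.2671  0.064 ] [ 0.5949 -0.3126  0.064 ] [ 0.6198  -0.28985  0.064  ]
or [ 0.5053 -0.1107  0.064 ] [ 0.5775 -0.1032  0.064 ] [ 0.5414  -0.10695  0.064  ]
```

```bash
python3 - <<'E'
from h import *
hx,hy=.5508,-.2108
d=np.deg2rad
move_to([hx,hy,.18],q(d(-31)))
move_straight([hx,hy,.102],.12); st()
command_gripper(0,40); st()
for k in range(1,5):
    move_to([hx,hy,.102],q(d(-31-59*k/4))); 
st(); wait(.2)
command_gripper(.085)
move_straight([hx,hy,.20],.25)
move_to([.47,-.20,.30],q(0))
c,im=shot("wrist","5.png",1.4)
st()
E
```

```text
t13.90 p [ 0.5518 -0.2114  0.1033] yaw-0.541 F [-0.5 -0.3  0.1] w0.0852 j [-0.51  0.37  1.62  0.    1.15  0.03]
t14.53 p [ 0.551  -0.2109  0.1025] yaw-0.541 F [-1.   0.6  3.1] w0.0197 j [-0.51  0.37  1.62 -0.    1.15  0.03]
t15.96 p [ 0.551  -0.2109  0.1024] yaw-1.565 F [-1.3  1.5  5.3] w0.0194 j [-0.51  0.37  1.62 -0.    1.15  1.05]
t18.85 p [ 0.4698 -0.1998  0.299 ] yaw-0.000 F [ 0.4 -0.1 -1. ] w0.0851 j [-0.57  0.02  1.61  0.    1.52 -0.57]
```

View pics/5.png

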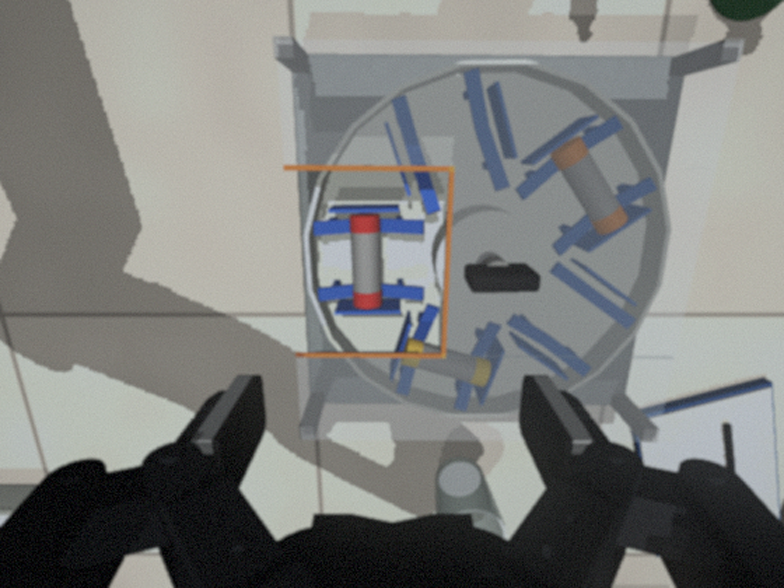

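```bash
cat >> h.py <<'E'
def hsvmask(im,name):
    h,s,v=[x.astype(int) for x in cv2.split(cv2.cvtColor(im,cv2.COLOR_BGR2HSV))]
    k={"red":((h<5)|(h>174))&(s>150)&(v>60),"yellow":(h>20)&(h<32)&(s>110)&(v>70),"orange":(h>6)&(h<18)&(s>80)&(v>60)}[name]
    return k.astype(np.uint8)*255
def bands(c,im,name,box,z):
    "two band centroids (raw px box x0,y0,x1,y1) cast on plane z -> centre, axis angle, length between"
    m=hsvmask(im,name); k=np.zeros_like(m); x0,y0,x1,y1=box; k[y0:y1,x0:x1]=m[y0:y1,x0:x1]
    n,l,s,ce=cv2.connectedComponentsWithStats(k); i=np.argsort(-s[1:,4])[:2]+1
    A,B=[ray(c,*ce[j],z) for j in i]
    print(name,"areas",s[i,4],"px",ce[i].round(1).tolist(),"ctr",((A+B)/2).round(4),"axis deg %.1f"%((np.degrees(np.arctan2(*(A-B)[1::-1])))%180),"sep %.4f"%np.linalg.norm(A-B)); return (A+B)/2
E
python3 - <<'E'
from h import *
c=calibration("wrist"); im=snapshot("wrist")[:,:,::-1].copy()
bands(c,im,"red",(225,140,305,225),.066)
E
```

```text
red areas [189 132] px [[259.8, 159.2], [261.7, 214.6]] ctr [ 0.4458 -0.2131  0.066 ] axis deg 90.9 sep 0.0694
```

```bash
cat >> h.py <<'E'
ST={"A":(.5136,.320),"B":(.515,.220),"C":(.5164,.120)}
def pick(x,y,a=0,name="p"):
    move_to([x,y,.16],q(a)); command_gripper(.056)
    move_straight([x,y,.042],.1); st()
    command_gripper(0,35); st()
    if get_obs()["width"]<.018: print("NO TUBE?")
    move_straight([x,y,.17],.12); wait(.1); st()
    shot("wrist",name+"_lift.png",1.4)
def place(L,name="p"):
    x,y=ST[L]; a=.014
    move_to([x,y,.20],q(a)); move_straight([x,y,.105],.12)
    zs=.105
    while zs>.078:
        zs-=.0015; move_straight([x,y,zs],.03)
        if get_obs()["wrist_force"][2]>4: break
    st()
    command_gripper(.042); wait(.3)
    move_straight([x,y,.20],.15); st()
E
python3 - <<'E'
from h import *
pick(.4455,-.212,0,"red")
E
```

```text
t21.26 p [ 0.4461 -0.2124  0.0427] yaw0.000 F [0.4 1.3 0.5] w0.0560 j [-0.62  0.28  1.89  0.    0.97 -0.62]
t21.63 p [ 0.446  -0.2123  0.0427] yaw0.000 F [-0.5  0.7  3.9] w0.0246 j [-0.62  0.28  1.89  0.    0.97 -0.62]
t22.95 p [ 0.4449 -0.2115  0.1689] yaw-0.000 F [-0.5 -0.4 -0.9] w0.0248 j [-0.62  0.1   1.8   0.    1.24 -0.62]
```

View pics/red_lift.png

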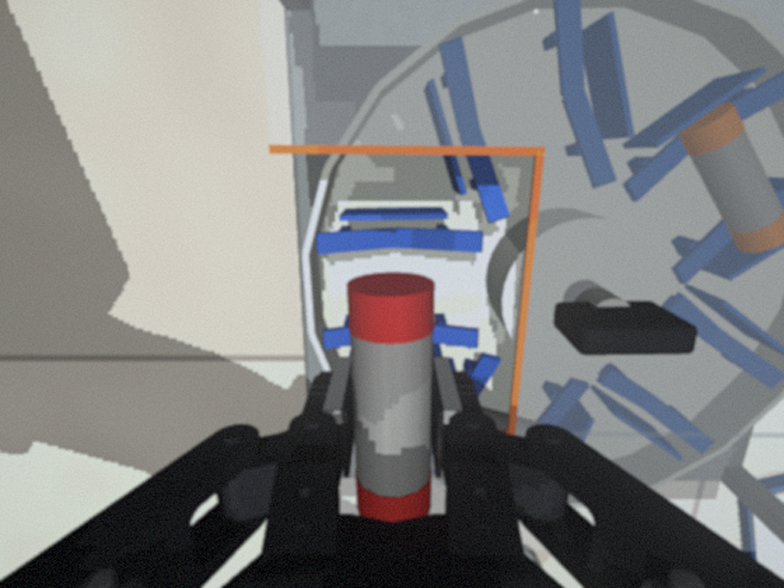

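```bash
python3 - <<'E'
from h import *
place("C","red")
shot("top","6t.png"); shot("wrist","6.png",1.4)
a=cv2.imread("pics/6t.png"); cv2.imwrite("pics/6tz.png",cv2.resize(a[170:300,115:285],None,fx=4.5,fy=4.5,interpolation=cv2.INTER_CUBIC))
E
```

```text
t28.98 p [0.5165 0.12   0.0837] yaw0.014 F [-3.  -1.5  6.4] w0.0252 j [ 0.07  0.28  1.78 -0.    1.08  0.05]
t30.52 p [0.5155 0.1199 0.1989] yaw0.014 F [-0.8  0.1 -1.1] w0.0420 j [ 0.06  0.14  1.69 -0.    1.32  0.05]
```

View pics/6tz.png

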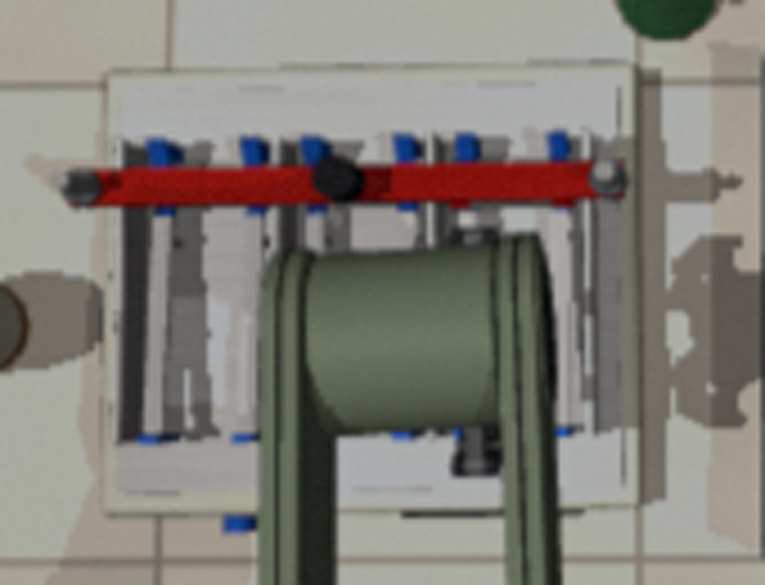

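View pics/6.png

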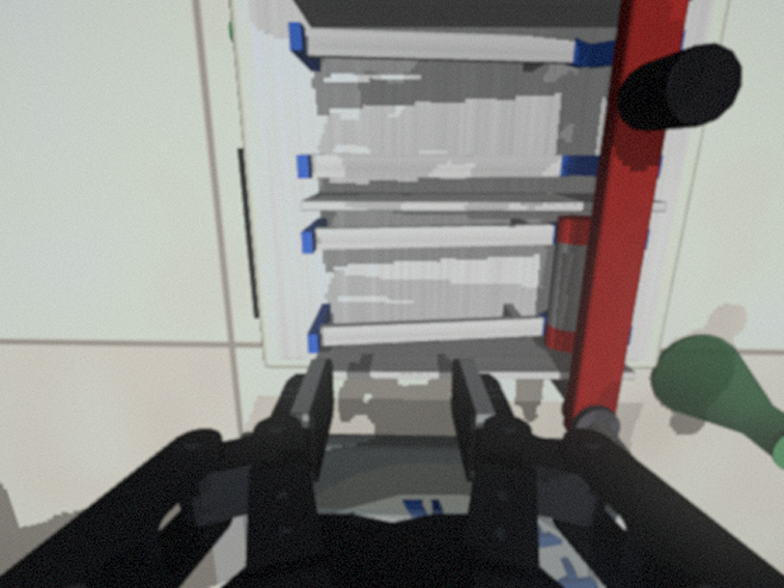

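Red is seated in lane C: bands at (572, 232) and (565, 340), under the bar. Yellow next.

```bash
cat >> h.py <<'E'
HX,HY=.5508,-.2108
def turn(a0,da,name):
    d=np.deg2rad
    move_to([HX,HY,.22],q(d(a0))); command_gripper(.06)
    shot("wrist",name+"_pre.png",1.4)
    move_straight([HX,HY,.102],.12); command_gripper(0,40); st()
    n=max(2,int(abs(da)//20))
    for k in range(1,n+1): move_to([HX,HY,.102],q(d(a0+da*k/n)))
    wait(.2); st(); command_gripper(.06)
    move_straight([HX,HY,.20],.25)
    move_to([.47,-.20,.30],q(0)); wait(.2)
    c,im=shot("wrist",name+"_post.png",1.4); st(); return c,im
E
python3 - <<'E'
from h import *
c,im=turn(90,-72,"yel")
bands(c,im,"yellow",(225,140,305,225),.066)
E
```

```text
t34.42 p [ 0.5512 -0.2109  0.103 ] yaw1.571 F [-1.2  1.4  5.2] w0.0194 j [-0.51  0.37  1.62  0.    1.15 -2.08]
t36.07 p [ 0.5511 -0.2112  0.1029] yaw0.314 F [-1.5  0.6  5.8] w0.0195 j [-0.51  0.37  1.62 -0.    1.15 -0.83]
t37.91 p [ 0.4698 -0.1996  0.2976] yaw0.001 F [ 0.  -0.2  0.2] w0.0604 j [-0.57  0.03  1.61  0.    1.51 -0.57]
yellow areas [242 180] px [[260.6, 159.6], [262.3, 214.9]] ctr [ 0.4462 -0.2125  0.066 ] axis deg 90.7 sep 0.0689
```

View pics/yel_post.png

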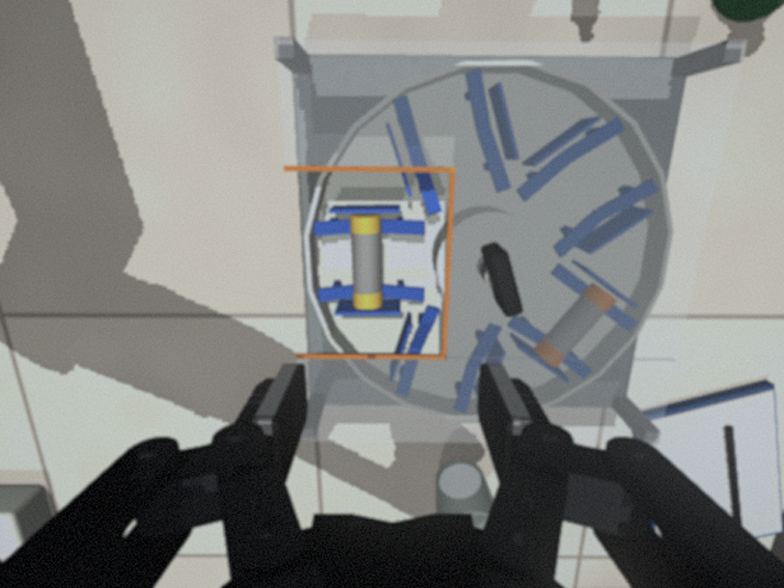

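Yellow is in the window at px (366, 262), aligned. I'll pick it, place it in B, then turn orange.

```bash
python3 - <<'E'
from h import *
pick(.4457,-.2122,0,"yel")
if get_obs()["width"]>.018:
    place("B","yel"); shot("wrist","7.png",1.4)
    c,im=turn(18,-144,"or")
    bands(c,im,"orange",(228,140,305,225),.066)
E
```

```text
t40.08 p [ 0.4463 -0.2126  0.0427] yaw0.000 F [-0.3 -0.9  0.9] w0.0563 j [-0.62  0.29  1.89 -0.    0.97 -0.62]
t40.46 p [ 0.446  -0.2125  0.0427] yaw0.000 F [-0.3 -0.2  5. ] w0.0249 j [-0.62  0.28  1.89 -0.    0.97 -0.62]
t41.77 p [ 0.445  -0.2117  0.1689] yaw-0.000 F [ 0.  -0.3 -1.3] w0.0249 j [-0.62  0.1   1.8  -0.    1.24 -0.62]
t48.12 p [0.5151 0.22   0.0837] yaw0.014 F [-3.2 -1.3  5.9] w0.0249 j [ 0.25  0.34  1.7  -0.    1.1   0.24]
t49.67 p [0.5141 0.2197 0.1988] yaw0.014 F [-0.4  0.3 -0.6] w0.0426 j [ 0.25  0.2   1.61 -0.    1.33  0.24]
t53.26 p [ 0.551  -0.2111  0.1029] yaw0.314 F [-1.8 -0.2  4.8] w0.0193 j [-0.51  0.37  1.62 -0.    1.15 -0.83]
t56.49 p [ 0.5508 -0.2108  0.1029] yaw-2.199 F [-3.1  1.3  6.4] w0.0194 j [-0.51  0.37  1.62  0.    1.15  1.69]
t59.70 p [ 0.47   -0.2     0.2999] yaw-0.000 F [ 0.6 -0.1  0.7] w0.0598 j [-0.57  0.02  1.6   0.    1.52 -0.57]
orange areas [262 198] px [[259.9, 158.3], [261.4, 212.9]] ctr [ 0.4463 -0.212   0.066 ] axis deg 90.5 sep 0.0684
```

View pics/7.png

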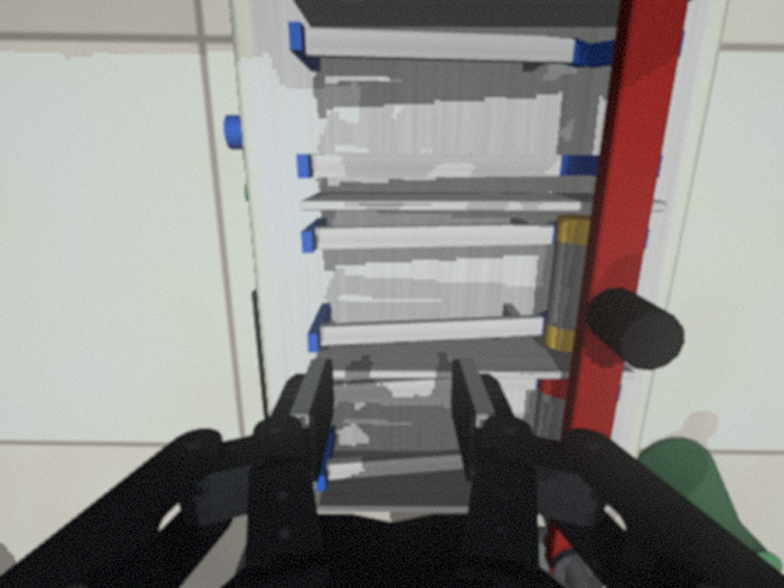

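View pics/or_post.png

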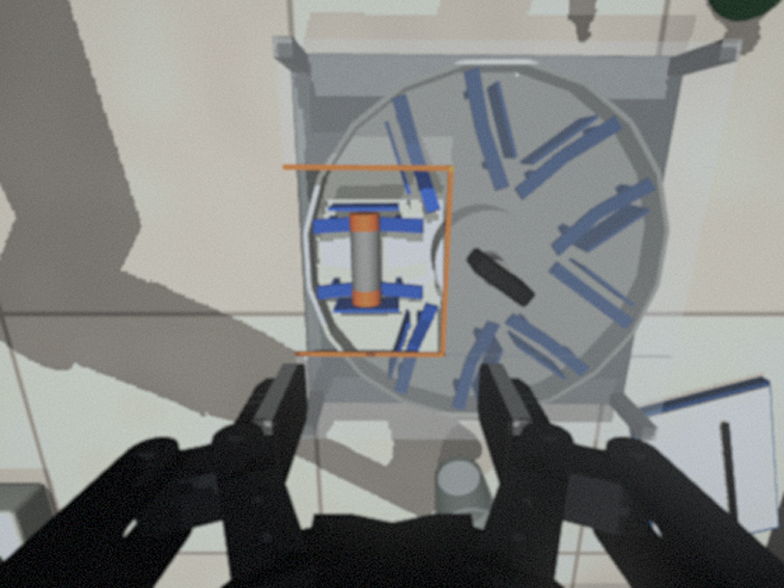

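Yellow is seated in B and red in C. Orange is in the window at (365, 259), so I'll pick it and place it in A, then look at all three.

```bash
python3 - <<'E'
from h import *
pick(.4457,-.2122,0,"or")
if get_obs()["width"]>.018:
    place("A","or"); shot("wrist","8.png",1.4)
    move_to([.50,.23,.33],q(-np.pi/2)); wait(1)
    shot("wrist","8b.png",1.4); st(); shot("scene","8s.png",1.4)
E
```

```text
t61.88 p [ 0.4463 -0.2126  0.0427] yaw-0.000 F [-0.2  0.4 -0.2] w0.0560 j [-0.62  0.29  1.89  0.    0.97 -0.62]
t62.25 p [ 0.446  -0.2125  0.0427] yaw0.000 F [-0.9  1.1  4.4] w0.0247 j [-0.62  0.28  1.89 -0.    0.97 -0.62]
t63.57 p [ 0.445  -0.2117  0.1689] yaw-0.000 F [-0.6  0.  -2.6] w0.0249 j [-0.62  0.1   1.8  -0.    1.24 -0.62]
t70.25 p [0.5137 0.32   0.0838] yaw0.014 F [-2.5 -1.2  5.6] w0.0248 j [ 0.41  0.42  1.59 -0.    1.13  0.4 ]
t71.79 p [0.5127 0.3196 0.1986] yaw0.014 F [-0.5  0.   0.4] w0.0418 j [ 0.41  0.3   1.5  -0.    1.35  0.4 ]
t74.19 p [0.5  0.23 0.33] yaw-1.571 F [-0.1 -0.4 -0.2] w0.0419 j [ 0.27  0.09  1.47 -0.    1.58  1.84]
```

View pics/8.png

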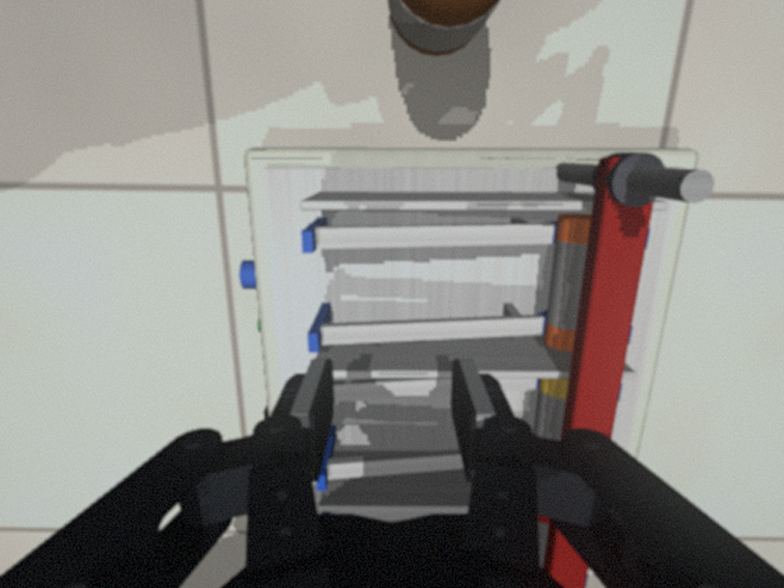

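View pics/8b.png

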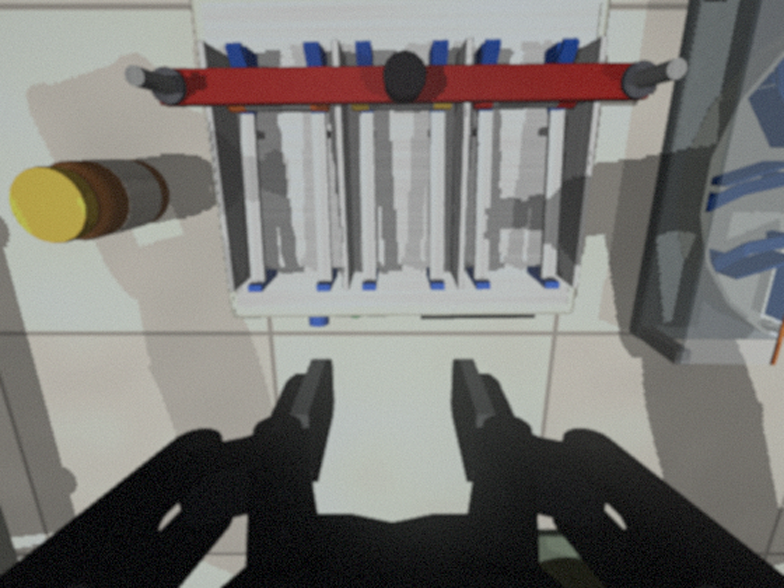

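View pics/8s.png

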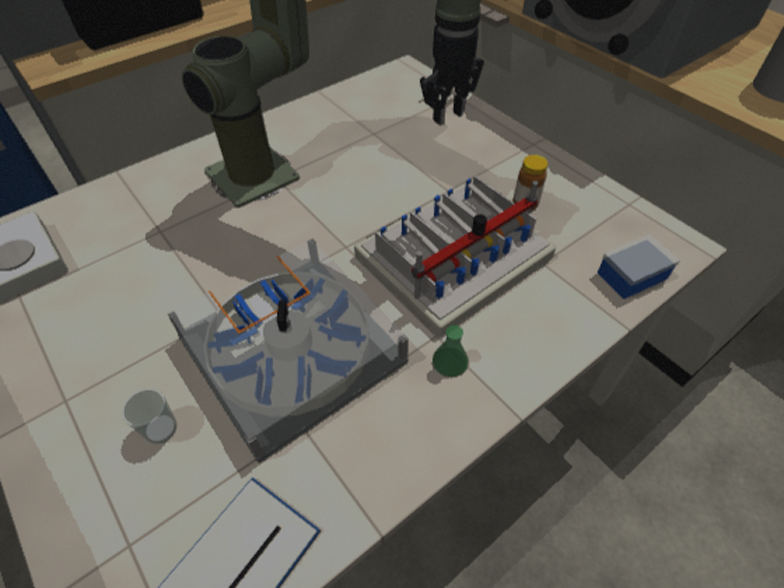

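All three lie in their vees: orange in A, yellow in B and red in C, with bands visible under the bar at (278, 106), (402, 106) and (526, 104). Taking one check above the knob before pressing.

```bash
python3 - <<'E'
from h import *
command_gripper(0,40)
move_to([.58,.222,.26],q(0)); shot("wrist","9.png",1.4)
move_to([.6248,.222,.21],q(0)); 
z=.178;move_straight([.6248,.222,z],.08); wait(.2); st()
E
```

```text
t77.33 p [0.6253 0.2221 0.1787] yaw-0.000 F [ 0.3 -0.3  0.7] w-0.0003 j [ 0.21  0.43  1.36 -0.    1.35  0.21]
```

View pics/9.png

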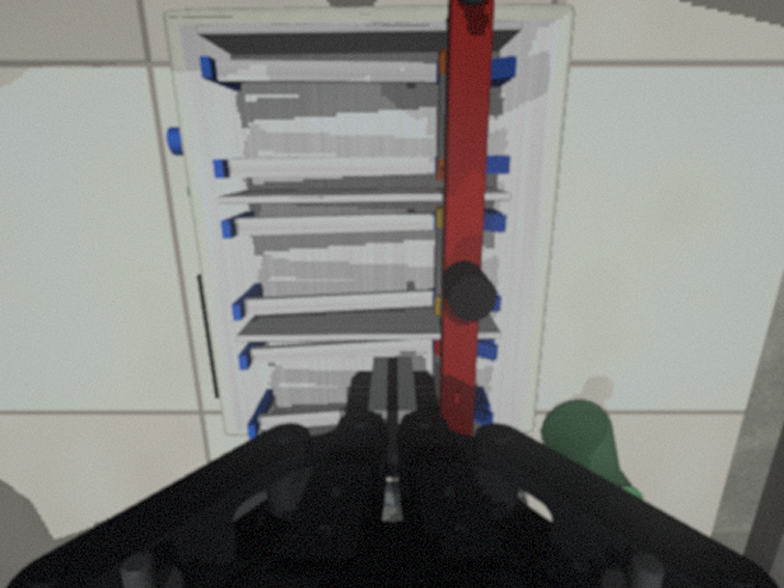

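```bash
python3 - <<'E'
from h import *
z=.178
while z>.13:
    z-=.002; move_straight([.6248,.222,z],.03); o=get_obs()
    print(round(z,3),o["position"][2].round(4),o["wrist_force"].round(1))
    if o["wrist_force"][2]>22: break
wait(.3); st()
c,_=shot("wrist","10.png",1.4)
E
```

```text
0.176 0.1759 [ 0.5 -0.5 -1. ]
0.174 0.1737 [-0.9 -0.   0.3]
0.172 0.1717 [ 0.5 -0.3 -0.5]
0.17 0.1698 [-0.6 -0.1  0.4]
0.168 0.168 [-0.3 -0.4  1.1]
0.166 0.1664 [-1.3 -0.2  3.3]
0.164 0.1641 [-1.4  0.6  3.6]
0.162 0.1618 [-0.7 -0.5  2.9]
0.16 0.1597 [ 0.3 -0.4  2.4]
0.158 0.1577 [-0.4 -0.   2.2]
0.156 0.1557 [-0.1  0.4  2.6]
0.154 0.1538 [-0.1 -0.9  2.6]
0.152 0.1518 [-0.2 -0.2  2.4]
0.15 0.1498 [-0.2  0.6  2.2]
0.148 0.1478 [1.2 0.  2.4]
0.146 0.1458 [ 1.1 -0.   2.7]
0.144 0.1438 [0.8 0.7 2.1]
0.142 0.1434 [-2.  -0.1  8.3]
0.14 0.1433 [-5.3 -1.5 15.5]
0.138 0.1432 [-9.  -3.7 21.9]
0.136 0.1432 [-12.6  -3.4  28.4]
t82.88 p [0.6251 0.222  0.1432] yaw0.000 F [-12.8  -3.6  28.5] w0.0002 j [ 0.21  0.46  1.39 -0.    1.29  0.21]
```

View pics/10.png

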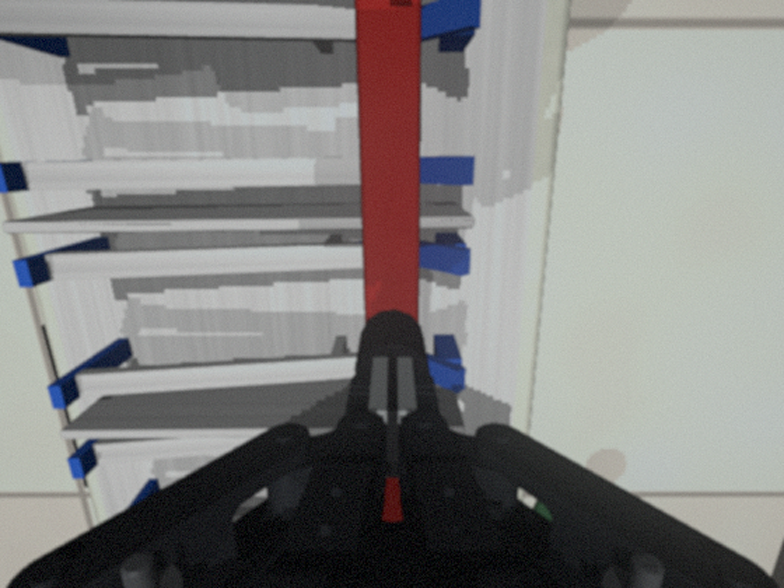

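The bar stopped hard at a TCP height of 0.1432 m, about 24.5 mm below first contact. That is the expected height for the bar resting on tubes. Retreating and checking the tubes.

```bash
python3 - <<'E'
from h import *
move_straight([.6248,.222,.25],.15)
move_to([.45,.23,.30],q(-np.pi/2)); wait(.3)
shot("wrist","11.png",1.4); 
move_to([.42,-.02,.35],q(-np.pi/2)); wait(.3); st()
for n,b,f in(("scene",(150,310,100,440),2.2),("top",(165,305,115,285),4.4)):
    im=snapshot(n)[:,:,::-1]; y0,y1,x0,x1=b; cv2.imwrite(f"pics/11{n}.png",cv2.resize(im[y0:y1,x0:x1],None,fx=f,fy=f,interpolation=cv2.INTER_CUBIC))
E
```

```text
t86.97 p [ 0.4201 -0.0192  0.3497] yaw-1.569 F [ 0.2  1.2 -0.3] w0.0004 j [-0.25 -0.21  1.71  0.    1.63  1.32]
```

View pics/11.png

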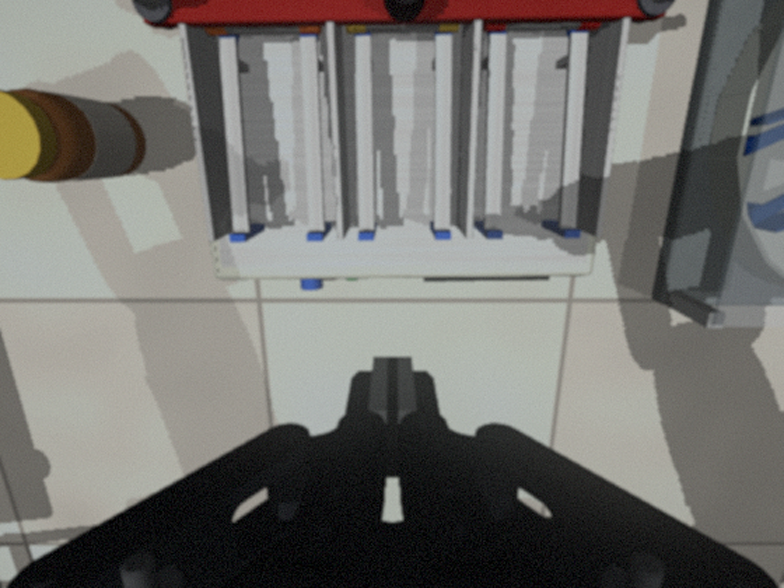

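View pics/11scene.png

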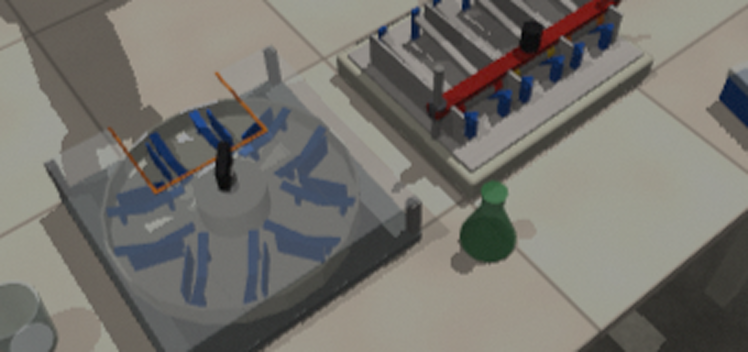

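View pics/11top.png

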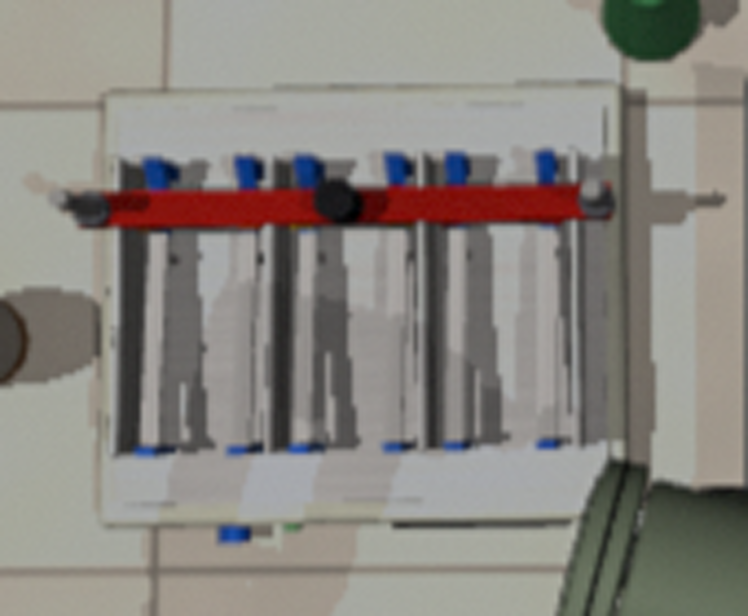

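The bands of all three tubes show under the lowered bar (orange, yellow and red along row ~30). The carousel is empty and the glassware hasn't been touched, so I'm handing in.

```bash
python3 -c "
from station import *
print(finish_job())"
```

```text
the job is handed in; nothing more can be done
None
```

The shaker is loaded and clamped, and the job is handed in at about 87 s of the 210 s allowed. `finish_job` gives no verdict, so this rests on my own checks.

**What I did:** I raised the clamp bar about 23 mm, until it hit its upper stop. Three tubes were on the carousel. I turned each to the window by the hub grip and laid it on the rails: red in lane C, yellow in B, orange in A. With all three settled, I pressed the bar down and backed the arm away.

**Last checks:**
- **Tubes:** before pressing, each tube sat under the raised bar at the same place in its lane. I judged this from the pictures and did not measure distances to the vees. In the last wrist view all the bands still show under the bar.
- **Bar:** it went down about 24.5 mm from first contact to a hard stop at 28 N, which matches resting on seated tubes.
- **Carousel and glassware:** the carousel is empty. The flask and jar looked undisturbed and the arm never came near any of the glassware; the beaker was only partly in the last views.

**Small disagreement:** the gripper read 19 mm on the hub bar, which is 14 mm thick. The turns still came out within 1 degree. I saw no sign of a tube being knocked aside.

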